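Unlock the ice chest's cover, slide it open and lock it open

TASK

We are about to fill the ice bucket: the ice chest's sliding cover is locked shut. Gently press the push-push lock back under the glass shelf until it clicks and stays back, slide the cover fully open, then click the lock once more so that its bolt springs home and holds the cover open. Do not force the cover against the bolt or ram the lock, and leave the glasses, jigger, bucket and citrus press undisturbed.

Things in the scene. Friction and masses are not known exactly. Their poses are not given: they have to be found in the camera images.
- chest: Teak ice chest on the trolley, 300 mm deep (its x), 440 mm long (its y), 110 mm high; it cannot be shifted. Origin: centre of its underside. x points to its back (away from the robot), y along it to the robot's left, z up; its deck is at z 110 mm. The ice well opens at x -125 to -5 mm, y -175 to -30 mm. A glass shelf stands above its back
- shelf_edge (a point): Middle of the shelf's front lower edge, chest x 40 mm, y 0, z 275 mm. Clear glass shelf, 110 mm deep (chest x 40 to 150 mm), 430 mm long, 8 mm thick, on 10 mm posts at chest x 52 and 138, y -203 and 203 mm. It overhangs the lock: a hand pointing straight down cannot press the lock home; come from the robot's side with the fingers tilted forward 30 to 45 degrees
- cover (a joint): Travel in m of the sliding aluminium cover (147 x 200 x 8 mm, on the deck) along the chest's +y: 0 shut over the well, 0.161 fully open against its end stop. It slides stiffly (2 N plus drag) and stays where it is left
- cover_grip (a point): Centre of the dark wooden grip on the cover: an upright rib 90 mm long along the chest's x, 14 mm wide (y), 33 mm high; this point is half-way up it, 25 mm above the chest's deck and 16 mm above the cover's top. Moves with the cover; axes as the chest's
- cover_rail (a point): Middle of the back face of the steel rail on the cover's back edge, 10 mm above the deck, at chest x 15 mm; moves with the cover. The rail is 15 mm thick (x), its top 19 mm above the deck, with two 18 mm wide notches centred 80 mm either side of this point (y). The 12 mm wide lock bolt sits in one when the cover is shut and faces the other (within 3 mm either way) when it is fully open
- lock (a joint): Travel in m of the brass push-push lock bolt along the chest's +x: 0 sprung out, nose in a notch of the cover's rail. A spring (3 to 6 N) drives it out. Pressed to its hard stop at 0.033 and let go, it stays caught at 0.015, clear of the rail; pressed to the stop again and let go, it springs out. Out of line with a notch, it rests on the rail at 0.012 until the cover is moved into line
- thumb (a point): Centre of the front face (to the robot) of the bolt's thumb-piece, a ribbed brass tab 34 mm wide (chest y), 12 mm thick (x), standing 10 to 50 mm above the deck. The point is 35 mm above the deck, at chest x 29 mm, y 0 with the bolt out, and moves with the bolt; axes as the chest's. Press it towards the chest's +x
- lock_case: Dark steel lock case fixed behind the thumb-piece, under the shelf: chest x 78 to 146 mm, y -26 to 26 mm, 30 mm high; origin and axes are the chest's. Inside are the catch and hard stop: the catch changes over only in the last few mm before the stop, so press until the stop is felt; a shorter press springs back as it was. Over 50 N on the stop breaks the catch
- glass0_mid (a point): Centre (47 mm up) of a smoky grey stemless glass, 82 mm across, 95 mm high, standing on the glass shelf; leave it alone. z axis up
- glass1_mid (a point): Centre (47 mm up) of a smoky grey stemless glass, 82 mm across, 95 mm high, standing on the glass shelf; leave it alone. z axis up
- glass2_mid (a point): Centre (47 mm up) of a smoky grey stemless glass, 82 mm across, 95 mm high, standing on the glass shelf; leave it alone. z axis up
- jigger_mid (a point): Centre (50 mm up) of the steel jigger, 48 mm across, 100 mm high, standing on the glass shelf; leave it alone. z axis up
- ice_bucket: Frosted glass ice bucket with a steel flip-top lid, 170 mm across, 180 mm high, on the trolley left of the chest; leave it alone. Origin: centre of its underside
- citrus_press: Wooden citrus press with its lever lying open, about 420 x 85 x 145 mm, on the trolley right of the chest; leave it alone. Origin: centre of its base board's underside

How it is judged:
By the outcome, as a careful person would: the job done as asked, in the order asked, and still so for the second after the job is handed in, with the robot touching nothing.
It also fails if it takes over 58 s, if anything falls off the work surface, if the arm or the gripper's body presses on something with over 40 N, if the wrist force passes 120 N, or if a joint passes its speed limit or range.

ROBOT

A 7-joint arm with a two-finger parallel gripper is mounted at the origin on the work surface. World frame = base frame: x ahead of the robot, y to its left, z up, the work surface at z = 0. Lengths are in m, angles in rad, forces in N, time in s.
With the tool pointing down it reaches from about 0.4 to 0.875 m from the base axis. Payload 19.3 kg.
Tool frame: the origin (TCP) lies at the very end of the fingers, on their centre line; the grasp point (between the pads) lies 19 mm behind it; z points along the fingers, y is the direction in which the jaws open and shut (so a half turn about z gives the same grasp; the last joint's range is limited). The gripper opens to 85 mm and grips with 20 to 120 N. Pads are 22 mm wide; open, the fingers measure 114 mm over their backs; the gripper's body (76 mm by 85 mm) begins 54 mm behind the grasp point. The pads swing forward as they close: fully open they stand 13 mm farther back than shut.
Start: joints at [-1.184, 0.521, -0.036, 1.599, 0.021, 1.021, -0.113], TCP at [0.276, 0.561, 0.231] pointing down, gripper open.
Joint ranges: [-2.91, 2.91], [-0.3, 2.13], [-1.5, 1.42], [0.17, 2.43], [-1.26, 4.41], [0.16, 1.93], [-2.52, 2.52]. Speed limits (rad/s): [1.89, 1.89, 2.39, 2.39, 3.01, 3.01, 3.01].

INTERFACE

Orientations are given as [roll, pitch, yaw] about the fixed x, y, z axes, in that order (R = Rz(yaw) Ry(pitch) Rx(roll)).
In Python, from workcell import bot, vision, job_done gives the robot as it stands.
- The arm moves only by the tool arm_command, never from a script. Its arguments are lists of equal length, an entry for each row: "gripper": the finger opening in cm, from 0 to 8.54; "slide": the shift along the tool's x, y, z in cm, a list of three; "turn": the turn, a rotation vector about the tool's x, y, z in degrees, a list of three. A call has 1 to 5 rows; each row is the pose to reach, as a shift and turn from the pose commanded when the call began, along the tool's axes at that moment; what a row does not reach only later rows make up. A row lasts 1/8 s, in which the tool goes at most 62.5 mm and 10.7 degrees, less where a joint would pass 70% of its speed; a pose out of reach is approached as far as the arm can. A call with a gripper value outside its range is refused whole. The fingers move at their own pace and stop on an object; "force" is the grip in N (left out, the last holds). Time passes only in rows, so rows that repeat a pose let the fingers close. It gives the time, the measured TCP pose, the force and the opening at its end, in the units of the state.
- bot.observe(): the state, without advancing time (a new reading comes with each control period).
- vision.grab_frame(name): name is "side" or "top" or "wrist"; returns the picture (420x560x3 uint8, blue, green, red); there is no depth.
- vision.camera_model(name): a dict with "mtx" (3x3 intrinsics, pixels), "T" (4x4, takes a point from camera to world coordinates). Camera axes: x right, y down, z forward; pixel columns grow to the right and rows downward; lengths in m; the calibration is good to about 2 mm. The wrist camera is an equidistant fisheye: a pixel r from the principal point sees the ray r / f radians off the axis. A picture is of the moment at which its call begins: read the wrist's pose just before it. camera_model takes no time and is no camera call; for the wrist camera it gives the pose at the moment of the call.
- job_done(): hands the job in, once; it reports no verdict.
The state is a dict: "clock": time; "qpos": joint angles; "qd": joint speeds; "joint_efforts": joint torques, N m; "position": TCP position; "tool_rot": TCP orientation; "force": force on the tool from outside, world axes, zero at the start; "moment": the same for the moment, N m; "grip_width": finger opening in m.
Only numpy, scipy, OpenCV 4.12 (cv2) and the standard library are available. Lean on these libraries where they do the work, as an engineer would, in place of code of your own. Each camera call takes 0.05 s, during which the arm holds its last target. There are 200 camera calls.

## Working session

There is one attempt and no reset: what is moved stays moved. The work goes in short steps, Python scripts to look and compute and a tool call to move; the robot and the scene stay as the last step left them, time stands still between calls to the robot, and variables do not carry over. Pictures are saved under pics/ and viewed, about 8 in all and at most 12, crops included, and the job is handed in when it is done.

Besides the shell and the picture viewer there is one more tool, called after ">>>" as name(argument=value, ...), one argument or row to a line, values as JSON. arm_command: Moves the arm, as the interface text tells. Its arguments: {"type":"object","properties":{"gripper":{"type":"array","items":{"type":"number"}},"slide":{"type":"array","items":{"type":"array","items":{"type":"number"}}},"turn":{"type":"array","items":{"type":"array","items":{"type":"number"}}},"force":{"type":"number"}},"required":["gripper","slide","turn"]}

```bash
mkdir -p pics; ls; python3 - <<'E'
from workcell import bot,vision
import cv2
print(bot.observe())
for n in("side","top"):
    cv2.imwrite(f"pics/{n}0.png",vision.grab_frame(n)); m=vision.camera_model(n); print(n,m["mtx"],m["T"])
E
```

```text
pics
{'clock': 0.0, 'qpos': array([-1.18421771,  0.52201844, -0.03629591,  1.60000328,  0.02118828,
        1.02109339, -0.11279053]), 'qd': array([ 0.00191185,  0.0001898 , -0.00082094,  0.00011848,  0.00062225,
       -0.00035596,  0.00012995]), 'joint_efforts': array([ 1.24075217e-03, -9.27124000e+01,  1.98057912e+00, -3.69952655e+01,
        1.79942593e-02,  8.13704770e-03,  3.85661610e-05]), 'position': array([0.27556053, 0.56059909, 0.23072502]), 'tool_rot': array([-3.14045806e+00,  8.68213473e-05,  2.68478007e+00]), 'force': array([0.50359317, 0.19357045, 0.16370551]), 'moment': array([-0.07533607,  0.00113369,  0.00649421]), 'grip_width': 0.08518091949715806}
side [[398.82819444   0.         273.77795434]
 [  0.         398.82819444 210.8067885 ]
 [  0.           0.           1.        ]] [[ 0.99622235 -0.06902091  0.05269856  0.52139641]
 [-0.08613936 -0.86231345  0.49899452 -0.70743608]
 [ 0.01100162 -0.50164892 -0.86500135  1.40783562]
 [ 0.          0.          0.          1.        ]]
top [[463.39993421   0.         283.16560628]
 [  0.         463.39993421 212.10055981]
 [  0.           0.           1.        ]] [[ 0.0238942  -0.9962919   0.08265293  0.47608419]
 [-0.99957924 -0.02516911 -0.01441728  0.02867973]
 [ 0.01644412 -0.08227367 -0.9964741   1.56714798]
 [ 0.          0.          0.          1.        ]]
```

View pics/side0.png

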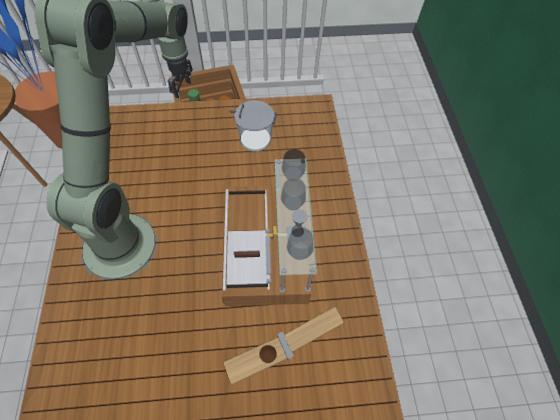

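View pics/top0.png

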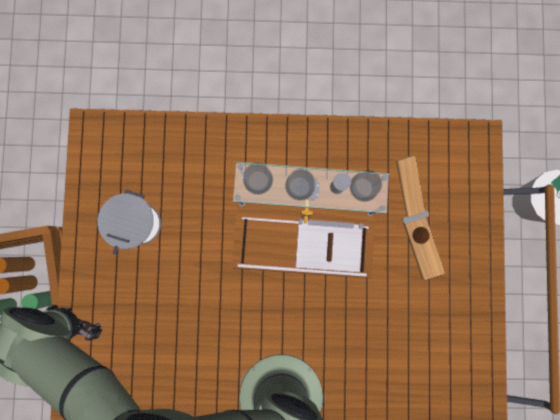

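Both views show the chest: in top, shelf at cols 235–388, rows 163–212; brass tab ~(307,213); cover grip ~(330,247). I'll zoom in on both for accurate pixels.

```bash
python3 - <<'E'
import cv2
t=cv2.imread("pics/top0.png")[150:285,228:398]; s=cv2.imread("pics/side0.png")[150:310,210:330]
cv2.imwrite("pics/topc.png",cv2.resize(t,None,fx=4.5,fy=4.4,interpolation=2)); cv2.imwrite("pics/sidec.png",cv2.resize(s,None,fx=3.7,fy=3.7,interpolation=2))
E
```

```text
(no output)
```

View pics/topc.png

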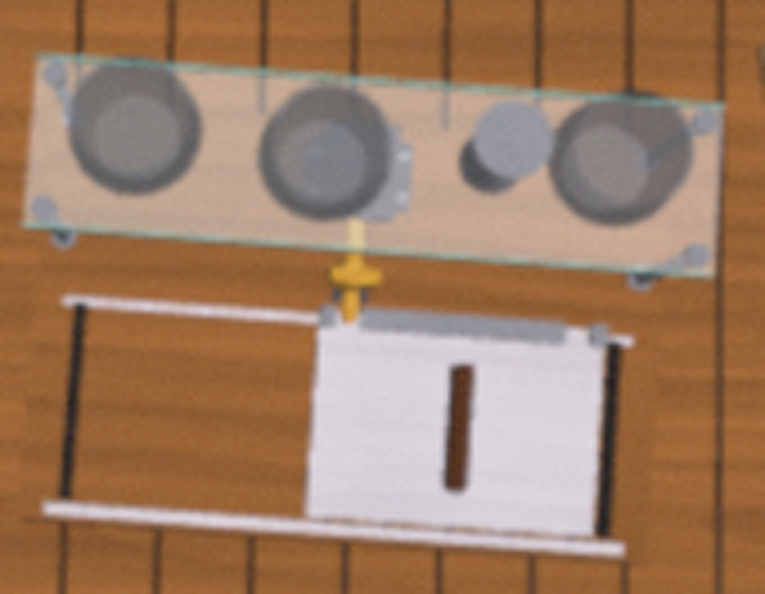

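View pics/sidec.png

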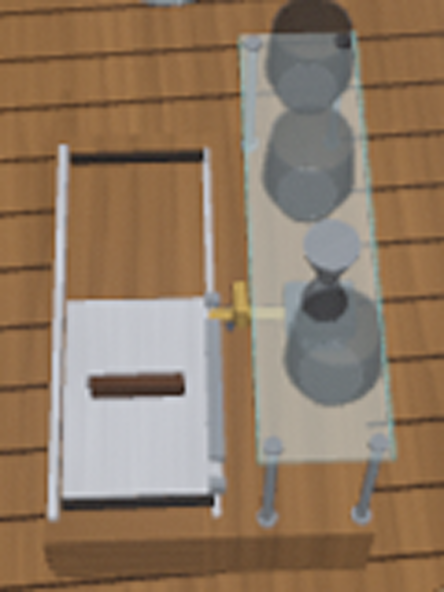

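```bash
cat > h.py <<'E'
import numpy as np
from workcell import bot,vision
from scipy.spatial.transform import Rotation as R
from scipy.optimize import least_squares
def proj(n,P):
    m=vision.camera_model(n); T=m["T"]; c=(np.atleast_2d(P)-T[:3,3])@T[:3,:3]
    u=c@m["mtx"].T; return u[:,:2]/u[:,2:]
def c2w(p,P): return R.from_euler('z',p[3]).apply(np.atleast_2d(P))+p[:3]
def at_z(n,px,z):
    m=vision.camera_model(n); d=m["T"][:3,:3]@np.linalg.solve(m["mtx"],[*px,1]); o=m["T"][:3,3]
    return o+d*(z-o[2])/d[2]
E
python3 - <<'E'
from h import *
t=lambda u,v:(228+u/4.5-.4,150+v/4.4-.4)
s=lambda u,v:(210+u/3.7-.4,150+v/3.7-.4)
C=np.array([[.15,.215,.283],[.15,-.215,.283],[.04,-.215,.283],[.04,.215,.283]])
ob=[("top",C,[t(38,55),t(723,104),t(714,275),t(25,226)]),
("side",np.vstack([C,[.052,-.203,.11],[.138,-.203,.11]]),[s(354,36),s(395,458),s(259,462),s(240,36),s(267,519),s(363,517)]),
("top",[[.035,0,.16]],[t(355,276)])]
f=lambda p:np.concatenate([(proj(n,c2w(p,P))-np.array(o)).ravel() for n,P,o in ob])
r=least_squares(f,[.6,0,0,0],loss="soft_l1"); print(r.x, f(r.x).reshape(-1,2).round(1))
p=r.x; np.save("p.npy",p)
for n,a in(("top",t(459,428)),("side",s(137,382))):
    w=at_z(n,a,p[2]+.11+.0415); print("grip",n,w,R.from_euler('z',-p[3]).apply(w-p[:3]))
print("thumb",c2w(p,[.029,0,.145]))
E
```

```text
[ 0.55988903 -0.06170151 -0.00313845 -0.04870485] [[-0.   0.1]
 [ 0.1  0.3]
 [ 0.   0.3]
 [-0.3  0.1]
 [ 0.2 -0.4]
 [ 0.2  0.2]
 [ 0.3  0.2]
 [-0.1  0.3]
 [ 0.3 -0.1]
 [-0.3 -0.4]
 [ 0.1 -0.2]]
grip top [ 0.49066666 -0.13639764  0.14836155] [-0.06550365 -0.07797768  0.1515    ]
grip side [ 0.49069076 -0.13986379  0.14836155] [-0.06531083 -0.08143855  0.1515    ]
thumb [[ 0.58885464 -0.0631134   0.14186155]]
```

```bash
cat >> h.py <<'E'
p=np.load("p.npy"); p[2]=0
def pose():
    o=bot.observe(); return o,o["position"],R.from_euler('xyz',o["tool_rot"])
def chest():
    o,t,r=pose(); yi=R.from_euler('z',-p[3]); z=(yi*r).as_matrix()
    print("t %.2f chest mm"%o["clock"],(yi.apply(t-p[:3])*1e3).round(1),"F",yi.apply(o["force"]).round(1),"w",round(o["grip_width"],4),"z",z[:,2].round(3),"q",o["qpos"].round(2))
def goal(tilt):
    s,c=np.sin(np.radians(tilt)),np.cos(np.radians(tilt))
    return R.from_euler('z',p[3])*R.from_matrix(np.array([[-c,0,-s],[0,1,0],[s,0,-c]]).T)
def plan(pc,tilt,world=False):
    o,t,r=pose(); w=np.array(pc) if world else c2w(p,pc)[0]
    g=goal(tilt); print("slide cm",(r.inv().apply(w-t)*100).round(2),"turn deg",np.degrees((r.inv()*g).as_rotvec()).round(1))
E
python3 - <<'E'
from h import *
chest(); plan([.30,.50,.36],0,True); plan([-.10,.05,.32],20)
print(at_z("top",(126,220),.18),goal(40).as_matrix())
E
```

```text
t 0.10 chest mm [-314.3  607.8  230.8] F [0.6 0.5 0.6] w 0.0854 z [-0.    -0.001 -1.   ] q [-1.18  0.52 -0.04  1.6   0.02  1.02 -0.11]
slide cm [ -4.87  -4.38 -12.92] turn deg [ -0.1  -0.  -23.4]
slide cm [-41.8  -42.7   -8.87] turn deg [ -4.1 -19.7 -23.1]
[0.55566128 0.47680179 0.18      ] [[-0.76513603  0.0486856   0.64202536]
 [ 0.03729533  0.99881415 -0.0312945 ]
 [-0.64278761  0.         -0.76604444]]
```

>>> arm_command(
  gripper=[0,0,0,0],
  slide=[
    [0,0,-6],
    [-2,-2,-12],
    [-5,-6,-13],
    [-5,-8,-13],
  ],
  turn=[
    [0,0,0],
    [0,0,-8],
    [0,0,-16],
    [0,0,-23],
  ],
)

```text
clock: 0.6
position: [0.2869, 0.4648, 0.3626]
tool_rot: [3.14, 0.002, 3.087]
force: [-0.8, 0.5, -0.4]
grip_width: 0.0121
```

```bash
python3 - <<'E'
from h import *
chest(); plan([-.10,.03,.30],20)
E
```

```text
t 0.60 chest mm [-298.3  512.6  362.6] F [-0.9  0.4 -0.4] w 0.0121 z [ 0.002  0.001 -1.   ] q [-1.05  0.28 -0.1   1.63  0.03  1.24  0.36]
slide cm [-20.1  -48.15   6.24] turn deg [  0.  -19.9  -0.3]
```

>>> arm_command(
  gripper=[0,0,0,0,0],
  slide=[
    [-3,-6,0],
    [-6,-12,0],
    [-8,-18,0],
    [-10,-24,0],
    [-12,-30,0],
  ],
  turn=[
    [0,0,0],
    [0,-2,0],
    [0,-5,0],
    [0,-8,0],
    [0,-10,0],
  ],
)

```text
clock: 1.23
position: [0.3855, 0.1698, 0.3612]
tool_rot: [-3.142, 0.176, 3.087]
force: [1.8, -0.3, 0.4]
grip_width: 0.0002
```

```bash
python3 - <<'E'
from h import *
chest(); plan([-.06,0,.24],40)
E
```

```text
t 1.23 chest mm [-185.4  222.7  361.2] F [ 1.8 -0.2  0.4] w 0.0002 z [ 0.175 -0.001 -0.985] q [-0.73 -0.04  0.08  2.02  0.14  1.04  0.81]
slide cm [-10.37 -22.19  14.16] turn deg [ -0.2 -29.9  -0.3]
```

>>> arm_command(
  gripper=[0,0,0,0,0],
  slide=[
    [-2,-5,2],
    [-4,-10,4],
    [-6,-15,7],
    [-8,-19,10],
    [-10.4,-22.2,14.2],
  ],
  turn=[
    [0,-6,0],
    [0,-12,0],
    [0,-18,0],
    [0,-24,0],
    [0,-30,0],
  ],
)

```text
clock: 1.85
position: [0.4744, -0.0443, 0.2691]
tool_rot: [-3.082, 0.608, 3.098]
force: [-0.4, 0.2, 1.1]
grip_width: -0.0
```

```bash
python3 - <<'E'
from h import *
chest(); plan([.002,0,.146],40); plan([.002,0,.146],42)
E
```

```text
t 1.85 chest mm [-86.2  13.3 269.1] F [-0.4  0.2  1.1] w -0.0 z [ 0.57  -0.057 -0.82 ] q [-0.3  -0.    0.15  2.41  0.87  0.22  0.56]
slide cm [-0.21 -0.46 15.19] turn deg [-3.2 -5.2  0.4]
slide cm [-0.21 -0.46 15.19] turn deg [-3.2 -7.2  0.4]
```

>>> arm_command(
  gripper=[0,0,0,0,0],
  slide=[
    [0,-0.2,3],
    [0,-0.4,6],
    [-0.2,-0.5,9],
    [-0.2,-0.5,12],
    [-0.2,-0.5,13],
  ],
  turn=[
    [0,0,0],
    [0,0,0],
    [-1,-2,0],
    [-3,-4,0],
    [-3,-5,0],
  ],
)

```text
clock: 2.48
position: [0.5275, -0.0744, 0.1946]
tool_rot: [-3.024, 0.642, 3.13]
force: [0.3, -1.3, 0.2]
grip_width: -0.0001
```

```bash
python3 - <<'E'
from h import *
chest(); plan([.005,0,.146],40)
import cv2
for n in("side","top"): cv2.imwrite(f"pics/{n}1.png",vision.grab_frame(n))
a=cv2.imread("pics/side1.png")[150:310,200:340];b=cv2.imread("pics/top1.png")[150:285,228:398]
a=cv2.resize(a,(420,480),interpolation=2);b=cv2.resize(b,(378,480) if 0 else (380,302),interpolation=2)
import numpy as np
cv2.imwrite("pics/c1.png",np.hstack([a,np.vstack([b,np.zeros((178,380,3),np.uint8)])]))
E
```

```text
t 2.48 chest mm [-31.8 -14.2 194.6] F [ 0.3 -1.2  0.2] w -0.0001 z [ 0.598 -0.096 -0.795] q [ 0.08  0.27 -0.18  2.4   2.19  0.27 -0.69]
slide cm [-0.07  2.    5.93] turn deg [-5.4 -3.1  1.8]
```

View pics/c1.png

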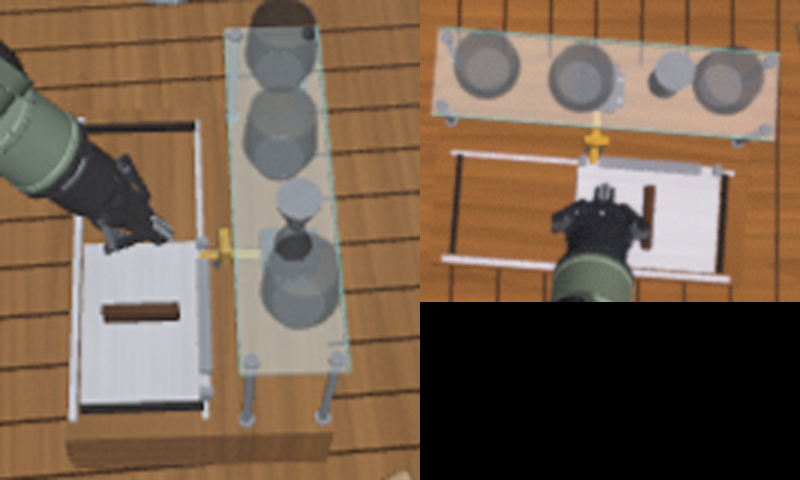

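>>> arm_command(
  gripper=[0,0,0,0,0],
  slide=[
    [0,1,1],
    [0,2,2],
    [0,2,4],
    [0,2,5],
    [0,2,5],
  ],
  turn=[
    [-3,-2,1],
    [-5,-3,2],
    [-5,-3,2],
    [-5,-3,2],
    [-5,-3,2],
  ],
)

```text
clock: 3.2
position: [0.5579, -0.061, 0.1528]
tool_rot: [-3.134, 0.693, 3.09]
force: [0.2, 1.2, 0.1]
grip_width: -0.0001
```

```bash
python3 - <<'E'
from h import *
chest(); plan([.015,0,.146],40);plan([.0,0,.146],40)
E
```

```text
t 3.20 chest mm [ -2.    0.6 152.8] F [0.1 1.2 0.1] w -0.0001 z [ 0.639 -0.01  -0.769] q [ 0.34  0.44 -0.45  2.39  2.55  0.42 -0.99]
slide cm [-0.87 -0.04  1.61] turn deg [-0.6 -0.3 -0.1]
slide cm [ 0.28 -0.05  0.65] turn deg [-0.6 -0.3 -0.1]
```

>>> arm_command(
  gripper=[0,0,0,0,0],
  slide=[
    [-0.4,0,0.8],
    [-0.8,0,1.5],
    [-1.2,0,1.8],
    [-1.5,0,2.1],
    [-1.8,0,2.4],
  ],
  turn=[
    [0,0,0],
    [0,0,0],
    [0,0,0],
    [0,0,0],
    [0,0,0],
  ],
)

```text
clock: 3.82
position: [0.5874, -0.0625, 0.1462]
tool_rot: [-3.135, 0.695, 3.089]
force: [-3.8, 0.2, 3.4]
grip_width: -0.0002
```

```bash
python3 - <<'E'
from h import *
chest(); plan([.05,0,.147],40)
E
```

```text
t 3.83 chest mm [ 27.5   0.5 146.2] F [-3.8 -0.   3.4] w -0.0002 z [ 0.64  -0.009 -0.768] q [ 0.31  0.48 -0.42  2.32  2.54  0.4  -0.97]
slide cm [-1.78 -0.04  1.38] turn deg [-0.5 -0.2 -0.2]
```

>>> arm_command(
  gripper=[0,0,0,0,0],
  slide=[
    [-0.25,0,0.2],
    [-0.5,0,0.4],
    [-0.75,0,0.6],
    [-1.0,0,0.8],
    [-1.3,0,1.05],
  ],
  turn=[
    [0,0,0],
    [0,0,0],
    [0,0,0],
    [0,0,0],
    [0,0,0],
  ],
)

```text
clock: 4.45
position: [0.6041, -0.0634, 0.1463]
tool_rot: [-3.135, 0.694, 3.089]
force: [-4.0, 1.3, -0.1]
grip_width: 0.0002
```

```bash
python3 - <<'E'
from h import *
chest(); plan([.055,0,.147],40)
E
```

```text
t 4.45 chest mm [ 44.2   0.5 146.3] F [-4.   1.1 -0.1] w 0.0002 z [ 0.64  -0.008 -0.768] q [ 0.3   0.49 -0.4   2.28  2.52  0.38 -0.95]
slide cm [-0.88 -0.04  0.64] turn deg [-0.5 -0.2 -0.2]
```

>>> arm_command(
  gripper=[0,0,0,0],
  slide=[
    [-0.15,0,0.12],
    [-0.3,0,0.24],
    [-0.45,0,0.36],
    [-0.53,0,0.43],
  ],
  turn=[
    [0,0,0],
    [0,0,0],
    [0,0,0],
    [0,0,0],
  ],
)

```text
clock: 4.95
position: [0.6107, -0.0638, 0.1463]
tool_rot: [-3.135, 0.694, 3.089]
force: [-5.5, 1.0, -2.2]
grip_width: -0.0004
```

>>> arm_command(
  gripper=[0,0],
  slide=[
    [-0.08,0,0.06],
    [-0.16,0,0.13],
  ],
  turn=[
    [0,0,0],
    [0,0,0],
  ],
)

```text
clock: 5.2
position: [0.6127, -0.0639, 0.1463]
tool_rot: [-3.135, 0.694, 3.089]
force: [-4.7, 1.7, -1.7]
grip_width: 0.0003
```

```bash
python3 - <<'E'
from h import *
chest(); plan([.055,0,.147],40)
E
```

```text
t 5.20 chest mm [ 52.8   0.4 146.3] F [-4.8  1.4 -1.7] w 0.0003 z [ 0.64  -0.008 -0.769] q [ 0.29  0.5  -0.38  2.26  2.51  0.37 -0.94]
slide cm [-0.21 -0.04  0.09] turn deg [-0.5 -0.2 -0.2]
```

>>> arm_command(
  gripper=[0,0],
  slide=[
    [-0.08,0,0.06],
    [-0.16,0,0.13],
  ],
  turn=[
    [0,0,0],
    [0,0,0],
  ],
)

```text
clock: 5.45
position: [0.6148, -0.064, 0.1464]
tool_rot: [-3.136, 0.694, 3.089]
force: [-4.9, 1.3, -1.7]
grip_width: 0.0
```

>>> arm_command(
  gripper=[0,0],
  slide=[
    [-0.08,0,0.06],
    [-0.08,0,0.06],
  ],
  turn=[
    [0,0,0],
    [0,0,0],
  ],
)

```text
clock: 5.7
position: [0.6157, -0.064, 0.1464]
tool_rot: [-3.135, 0.694, 3.089]
force: [-4.8, 1.1, -1.2]
grip_width: 0.0001
```

>>> arm_command(
  gripper=[0,0],
  slide=[
    [-0.08,0,0.06],
    [-0.12,0,0.1],
  ],
  turn=[
    [0,0,0],
    [0,0,0],
  ],
)

```text
clock: 5.95
position: [0.6165, -0.064, 0.1461]
tool_rot: [-3.136, 0.693, 3.089]
force: [-20.0, 2.0, 9.1]
grip_width: 0.0001
```

>>> arm_command(
  gripper=[0,0],
  slide=[
    [-0.08,0,0.06],
    [-0.08,0,0.06],
  ],
  turn=[
    [0,0,0],
    [0,0,0],
  ],
)

```text
clock: 6.2
position: [0.6166, -0.064, 0.146]
tool_rot: [-3.136, 0.692, 3.09]
force: [-27.4, 2.0, 14.9]
grip_width: 0.0
```

Stop felt (27 N at TCP chest x ≈ 57 mm). Back off, staying off the rail, then check.

>>> arm_command(
  gripper=[0,0,0,0,0],
  slide=[
    [0.4,0,-0.3],
    [0.9,0,-0.75],
    [1.4,0,-1.15],
    [2.5,0,-2.1],
    [4,0,-4.2],
  ],
  turn=[
    [0,0,0],
    [0,0,0],
    [0,0,0],
    [0,0,0],
    [0,0,0],
  ],
)

```text
clock: 6.82
position: [0.5607, -0.061, 0.1537]
tool_rot: [-3.135, 0.696, 3.089]
force: [-0.0, -0.0, 1.0]
grip_width: -0.0004
```

```bash
python3 - <<'E'
from h import *
import cv2
chest(); plan([-.065,-.13,.20],40); plan([-.065,-.115,.142],40)
t=vision.grab_frame("top"); s=vision.grab_frame("side")
cv2.imwrite("pics/c2.png",np.hstack([cv2.resize(t[170:250,270:350],(400,400),interpolation=2),cv2.resize(s[190:270,230:310],(400,400),interpolation=2)]))
for b in(0,.015): print(b,proj("top",c2w(p,[.035+b,0,.16])),proj("side",c2w(p,[.035+b,0,.16])))
E
```

```text
t 6.83 chest mm [  0.8   0.7 153.7] F [-0. -0.  1.] w -0.0004 z [ 0.641 -0.009 -0.767] q [ 0.34  0.44 -0.45  2.38  2.55  0.42 -0.99]
slide cm [  2.04 -13.15  -7.66] turn deg [-0.5 -0.1 -0.2]
slide cm [  5.76 -11.62  -3.22] turn deg [-0.5 -0.1 -0.2]
0 [[306.68919355 212.02383093]] [[274.90492682 229.41895932]]
0.015 [[307.02483069 207.14011799]] [[279.15914902 229.29855039]]
```

View pics/c2.png

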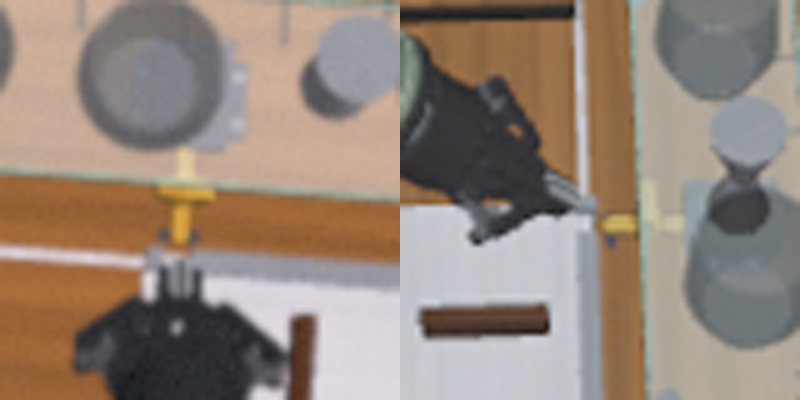

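```bash
python3 - <<'E'
from h import *
plan([-.065,-.128,.21],20)
E
```

```text
slide cm [  1.31 -12.92  -8.3 ] turn deg [-0.5 19.8 -0.2]
```

Latch caught: tab at top (307,208) and side (280,230), matching 15 mm travel. Now go to the cover grip's right side.

>>> arm_command(
  gripper=[0,0,0,0,0],
  slide=[
    [0,-1,-4],
    [0,-4,-8],
    [0.5,-8,-8.3],
    [1,-11,-8.3],
    [1.3,-12.9,-8.3],
  ],
  turn=[
    [0,0,0],
    [0,3,0],
    [0,8,0],
    [0,14,0],
    [0,20,0],
  ],
)

```text
clock: 7.55
position: [0.5059, -0.1523, 0.2001]
tool_rot: [-3.024, 0.567, 3.086]
force: [-0.4, -1.3, -0.5]
grip_width: -0.0
```

```bash
python3 - <<'E'
from h import *
chest(); plan([-.065,-.122,.137],20); plan([-.065,-.122,.137],25)
E
```

```text
t 7.55 chest mm [-49.5 -93.1 200.1] F [-0.4 -1.4 -0.5] w -0.0 z [ 0.532 -0.121 -0.838] q [ 0.67  0.28 -0.63  2.33  1.6   0.25  0.07]
slide cm [ 4.68 -2.35  4.81] turn deg [-6.9 12.4 -1.1]
slide cm [ 4.68 -2.35  4.81] turn deg [-6.9  7.4 -0.8]
```

Passing near the wrist singularity and lagging; finish the lateral move and reorientation before descending.

>>> arm_command(
  gripper=[0,0,0,0,0],
  slide=[
    [0,-2,0],
    [0,-3,0],
    [0.5,-3.2,0],
    [0.5,-3.2,0],
    [0.5,-3.2,0],
  ],
  turn=[
    [-2,4,0],
    [-5,8,-1],
    [-7,12,-1],
    [-7,12,-1],
    [-7,12,-1],
  ],
)

```text
clock: 8.18
position: [0.4981, -0.1824, 0.2006]
tool_rot: [3.135, 0.356, 3.094]
force: [-0.9, 0.7, -1.6]
grip_width: 0.0006
```

```bash
python3 - <<'E'
from h import *
chest(); plan([-.065,-.122,.137],20)
E
```

```text
t 8.18 chest mm [ -55.9 -123.6  200.6] F [-0.9  0.6 -1.6] w 0.0006 z [ 0.348  0.006 -0.937] q [ 1.03  0.4  -0.91  2.12  0.57  0.47  1.27]
slide cm [3.07 0.12 5.64] turn deg [0.4 0.4 0.1]
```

>>> arm_command(
  gripper=[0,0,0,0],
  slide=[
    [1,0,2],
    [2,0,4],
    [3,0,5.6],
    [3,0,5.6],
  ],
  turn=[
    [0,0,0],
    [0,0,0],
    [0,0,0],
    [0,0,0],
  ],
)

```text
clock: 8.68
position: [0.489, -0.1814, 0.1365]
tool_rot: [3.138, 0.355, 3.094]
force: [0.7, 0.9, 0.3]
grip_width: 0.0004
```

>>> arm_command(
  gripper=[0,0,0,0,0],
  slide=[
    [0,0.5,0],
    [0,1,0],
    [0,1.5,0],
    [0,2,0],
    [0,2.5,0],
  ],
  turn=[
    [0,0,0],
    [0,0,0],
    [0,0,0],
    [0,0,0],
    [0,0,0],
  ],
)

```text
clock: 9.3
position: [0.4908, -0.1565, 0.1374]
tool_rot: [3.138, 0.357, 3.094]
force: [0.2, -2.6, 0.8]
grip_width: -0.0002
```

```bash
python3 - <<'E'
from h import *
chest(); plan([-.065,.04,.137],20)
E
```

```text
t 9.30 chest mm [-64.4 -98.1 137.4] F [ 0.3 -2.6  0.8] w -0.0002 z [ 0.35   0.004 -0.937] q [ 0.76  0.44 -0.65  2.23  0.81  0.28  0.98]
slide cm [ 0.06 13.81  0.08] turn deg [0.2 0.5 0. ]
```

>>> arm_command(
  gripper=[0,0,0,0,0],
  slide=[
    [0,0.7,0],
    [0,1.4,0],
    [0,2.1,0],
    [0,2.8,0],
    [0,3.5,0],
  ],
  turn=[
    [0,2,0],
    [0,5,0],
    [0,8,0],
    [0,11,0],
    [0,13,0],
  ],
)

```text
clock: 9.93
position: [0.4922, -0.1217, 0.1374]
tool_rot: [3.138, 0.128, 3.094]
force: [-0.9, -3.0, -0.7]
grip_width: -0.0002
```

```bash
python3 - <<'E'
from h import *
chest(); plan([-.065,.04,.137],7)
E
```

```text
t 9.93 chest mm [-64.7 -63.2 137.4] F [-0.7 -3.  -0.7] w -0.0002 z [ 0.128  0.004 -0.992] q [ 0.74  0.52 -0.78  2.07  0.62  0.65  1.08]
slide cm [ 0.02 10.32  0.07] turn deg [0.2 0.4 0.1]
```

>>> arm_command(
  gripper=[0,0,0,0,0],
  slide=[
    [0,1,0],
    [0,2.2,0],
    [0,3.4,0],
    [0,4.6,0],
    [0,5.8,0],
  ],
  turn=[
    [0,0,0],
    [0,0,0],
    [0,0,0],
    [0,0,0],
    [0,0,0],
  ],
)

```text
clock: 10.55
position: [0.495, -0.0629, 0.1377]
tool_rot: [3.138, 0.13, 3.095]
force: [1.3, -3.2, -0.8]
grip_width: -0.0
```

>>> arm_command(
  gripper=[0,0,0,0,0],
  slide=[
    [0,1,0],
    [0,2,0],
    [0,3,0],
    [0,4,0],
    [0,4.8,0],
  ],
  turn=[
    [0,0,0],
    [0,0,0],
    [0,0,0],
    [0,0,0],
    [0,0,0],
  ],
)

```text
clock: 11.18
position: [0.4973, -0.0152, 0.1379]
tool_rot: [3.138, 0.13, 3.095]
force: [0.7, -1.9, -1.4]
grip_width: 0.0
```

```bash
python3 - <<'E'
from h import *
chest(); plan([-.065,.06,.137],7)
E
```

```text
t 11.18 chest mm [-64.8  43.4 137.9] F [ 0.8 -1.9 -1.4] w 0.0 z [ 0.13   0.004 -0.992] q [ 0.5   0.5  -0.77  2.09  0.64  0.64  0.83]
slide cm [0.03 1.66 0.09] turn deg [0.2 0.5 0.1]
```

>>> arm_command(
  gripper=[0,0,0,0,0],
  slide=[
    [0,0.4,0],
    [0,0.8,0],
    [0,1.1,0],
    [0,1.3,0],
    [0,1.4,0],
  ],
  turn=[
    [0,0,0],
    [0,0,0],
    [0,0,0],
    [0,0,0],
    [0,0,0],
  ],
)

```text
clock: 11.8
position: [0.4979, -0.0018, 0.1379]
tool_rot: [3.138, 0.13, 3.095]
force: [0.7, -2.2, 0.3]
grip_width: -0.0001
```

>>> arm_command(
  gripper=[0,0,0],
  slide=[
    [0,0.15,0],
    [0,0.3,0],
    [0,0.4,0],
  ],
  turn=[
    [0,0,0],
    [0,0,0],
    [0,0,0],
  ],
)

```text
clock: 12.18
position: [0.4981, 0.0022, 0.1379]
tool_rot: [3.138, 0.13, 3.095]
force: [0.9, -4.2, -1.5]
grip_width: 0.0
```

>>> arm_command(
  gripper=[0,0],
  slide=[
    [0,0.1,0],
    [0,0.2,0],
  ],
  turn=[
    [0,0,0],
    [0,0,0],
  ],
)

```text
clock: 12.42
position: [0.4981, 0.0026, 0.1379]
tool_rot: [3.14, 0.13, 3.093]
force: [0.1, -15.7, 1.9]
grip_width: -0.0001
```

End stop felt at the predicted place (TCP chest y 61, 16 N). Retreat and come round to the lock.

>>> arm_command(
  gripper=[0,0,0,0,0],
  slide=[
    [0,-1,0],
    [0,-3,-1],
    [0,-4.5,-4],
    [0,-5.5,-7],
    [0,-6,-9],
  ],
  turn=[
    [0,0,0],
    [0,0,0],
    [0,0,0],
    [0,-4,0],
    [0,-10,0],
  ],
)

```text
clock: 13.05
position: [0.4843, -0.056, 0.2281]
tool_rot: [3.137, 0.309, 3.093]
force: [1.1, 0.3, -0.3]
grip_width: -0.0002
```

```bash
python3 - <<'E'
from h import *
import cv2
chest(); plan([-.04,0,.22],40)
t=vision.grab_frame("top"); s=vision.grab_frame("side")
cv2.imwrite("pics/c3.png",np.hstack([cv2.resize(t[180:280,230:370],(420,300),interpolation=2),cv2.resize(s[180:280,215:315],(300,300),interpolation=2)]))
E
```

```text
t 13.05 chest mm [-75.8   2.  228.1] F [ 1.1  0.4 -0.3] w -0.0002 z [ 0.304  0.005 -0.953] q [ 0.77  0.27 -0.91  2.17  0.48  0.55  1.05]
slide cm [-3.16 -0.21  1.86] turn deg [  0.3 -22.3  -0. ]
```

View pics/c3.png

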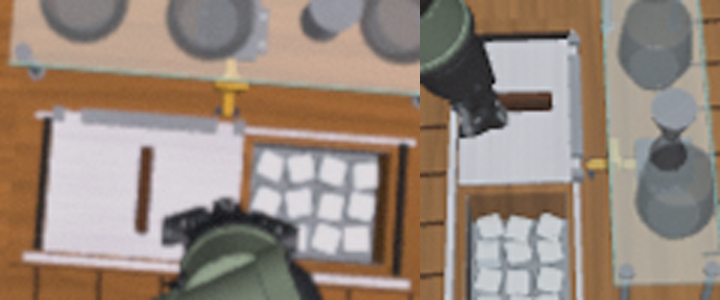

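Cover is open against its left stop (rib at top-left (145,190) of crop), ice visible, bolt (230,85) still back and facing the right-hand notch. Now the second press.

>>> arm_command(
  gripper=[0,0,0,0,0],
  slide=[
    [-1,0,0.5],
    [-2,0,1],
    [-3.2,-0.2,1.9],
    [-3.2,-0.2,1.9],
    [-3.2,-0.2,1.9],
  ],
  turn=[
    [0,-5,0],
    [0,-10,0],
    [0,-16,0],
    [0,-22,0],
    [0,-22,0],
  ],
)

```text
clock: 13.78
position: [0.5168, -0.0759, 0.2182]
tool_rot: [-3.092, 0.598, 3.093]
force: [1.0, -1.1, -1.1]
grip_width: -0.0002
```

```bash
python3 - <<'E'
from h import *
chest(); plan([.01,0,.16],40)
E
```

```text
t 13.78 chest mm [-42.4 -16.2 218.2] F [ 1.1 -1.1 -1.1] w -0.0002 z [ 0.563 -0.05  -0.825] q [ 0.58  0.24 -0.68  2.34  1.54  0.25 -0.  ]
slide cm [-1.05  2.01  7.67] turn deg [-2.9 -5.7  0.1]
```

>>> arm_command(
  gripper=[0,0,0,0,0],
  slide=[
    [0,1,1],
    [-0.5,2,2.5],
    [-1,2,4],
    [-1,2,6],
    [-1,2,7.2],
  ],
  turn=[
    [-1,-2,0],
    [-2,-4,0],
    [-3,-6,0],
    [-3,-6,0],
    [-3,-6,0],
  ],
)

```text
clock: 14.4
position: [0.5668, -0.0622, 0.1627]
tool_rot: [3.139, 0.701, 3.094]
force: [1.0, -0.5, 0.6]
grip_width: -0.0002
```

```bash
python3 - <<'E'
from h import *
chest(); plan([.01,0,.146],40);plan([.035,0,.146],40)
E
```

```text
t 14.40 chest mm [ 7.000e+00 -1.000e-01  1.627e+02] F [ 1.  -0.5  0.6] w -0.0002 z [ 0.645  0.003 -0.764] q [ 0.68  0.52 -0.86  2.35  2.23  0.5  -0.59]
slide cm [0.85 0.01 1.47] turn deg [0.2 0.2 0. ]
slide cm [-1.06  0.01  3.08] turn deg [0.2 0.2 0. ]
```

>>> arm_command(
  gripper=[0,0,0,0,0],
  slide=[
    [0.4,0,1.2],
    [0.1,0,2],
    [-0.3,0,2.4],
    [-0.7,0,2.75],
    [-1.1,0,3.1],
  ],
  turn=[
    [0,0,0],
    [0,0,0],
    [0,0,0],
    [0,0,0],
    [0,0,0],
  ],
)

```text
clock: 15.02
position: [0.5951, -0.0635, 0.1478]
tool_rot: [3.141, 0.703, 3.096]
force: [0.8, 0.8, 0.1]
grip_width: -0.0004
```

>>> arm_command(
  gripper=[0,0,0,0,0],
  slide=[
    [-0.25,0,0.2],
    [-0.5,0,0.4],
    [-0.75,0,0.6],
    [-1.0,0,0.8],
    [-1.3,0,1.05],
  ],
  turn=[
    [0,0,0],
    [0,0,0],
    [0,0,0],
    [0,0,0],
    [0,0,0],
  ],
)

```text
clock: 15.65
position: [0.6112, -0.0643, 0.1476]
tool_rot: [3.141, 0.702, 3.095]
force: [-5.7, -0.5, 2.7]
grip_width: 0.0001
```

```bash
python3 - <<'E'
from h import *
chest(); plan([.057,0,.146],40)
E
```

```text
t 15.65 chest mm [ 5.140e+01 -1.000e-01  1.476e+02] F [-5.7 -0.7  2.7] w 0.0001 z [ 0.646  0.003 -0.764] q [ 0.62  0.59 -0.8   2.26  2.21  0.5  -0.53]
slide cm [-0.33  0.01  0.48] turn deg [0.1 0.2 0.1]
```

>>> arm_command(
  gripper=[0,0,0,0],
  slide=[
    [-0.1,0,0.08],
    [-0.2,0,0.16],
    [-0.28,0,0.23],
    [-0.36,0,0.3],
  ],
  turn=[
    [0,0,0],
    [0,0,0],
    [0,0,0],
    [0,0,0],
  ],
)

```text
clock: 16.15
position: [0.6158, -0.0645, 0.1476]
tool_rot: [3.141, 0.702, 3.095]
force: [-5.8, -0.4, 2.6]
grip_width: -0.0003
```

>>> arm_command(
  gripper=[0,0],
  slide=[
    [-0.06,0,0.05],
    [-0.08,0,0.06],
  ],
  turn=[
    [0,0,0],
    [0,0,0],
  ],
)

```text
clock: 16.4
position: [0.6164, -0.0646, 0.1475]
tool_rot: [3.141, 0.701, 3.095]
force: [-11.4, -1.2, 5.4]
grip_width: -0.0002
```

>>> arm_command(
  gripper=[0,0],
  slide=[
    [-0.06,0,0.05],
    [-0.1,0,0.08],
  ],
  turn=[
    [0,0,0],
    [0,0,0],
  ],
)

```text
clock: 16.65
position: [0.6167, -0.0645, 0.1472]
tool_rot: [3.141, 0.7, 3.096]
force: [-29.0, -1.5, 17.3]
grip_width: -0.0001
```

>>> arm_command(
  gripper=[0,0],
  slide=[
    [-0.03,0,0.02],
    [-0.03,0,0.02],
  ],
  turn=[
    [0,0,0],
    [0,0,0],
  ],
)

```text
clock: 16.9
position: [0.6167, -0.0645, 0.1472]
tool_rot: [3.141, 0.7, 3.096]
force: [-31.3, -0.6, 19.1]
grip_width: 0.0001
```

>>> arm_command(
  gripper=[0,0,0,0,0],
  slide=[
    [0.4,0,-0.3],
    [1.0,0,-0.85],
    [1.7,0,-1.5],
    [2.6,0,-2.5],
    [3.6,0,-4],
  ],
  turn=[
    [0,0,0],
    [0,0,0],
    [0,0,0],
    [0,0,0],
    [0,0,0],
  ],
)

```text
clock: 17.52
position: [0.5646, -0.0621, 0.1556]
tool_rot: [3.14, 0.703, 3.095]
force: [-0.3, 0.1, 1.2]
grip_width: 0.0001
```

>>> arm_command(
  gripper=[0,0,0,0,0],
  slide=[
    [0,0,-3],
    [0,0,-6],
    [0,0,-8],
    [0,0,-9],
    [0,0,-9],
  ],
  turn=[
    [0,0,0],
    [0,0,0],
    [0,0,0],
    [0,0,0],
    [0,0,0],
  ],
)

```text
clock: 18.15
position: [0.5071, -0.06, 0.2244]
tool_rot: [-3.141, 0.703, 3.096]
force: [0.6, -0.5, 0.6]
grip_width: 0.0001
```

```bash
python3 - <<'E'
from h import *
import cv2
chest()
t=vision.grab_frame("top"); s=vision.grab_frame("side")
cv2.imwrite("pics/c4.png",np.hstack([cv2.resize(t[160:240,230:390],(480,240),interpolation=2),cv2.resize(s[180:260,215:315],(300,240),interpolation=2)]))
cv2.imwrite("pics/c4.png",np.hstack([cv2.resize(t[170:250,270:350],(400,400),interpolation=2),cv2.resize(s[150:310,215:335],(300,400),interpolation=2)]))
E
```

```text
t 18.15 chest mm [-52.8  -0.9 224.4] F [ 0.6 -0.5  0.6] w 0.0001 z [ 0.647  0.001 -0.763] q [ 0.8   0.26 -0.93  2.43  2.13  0.31 -0.57]
```

View pics/c4.png

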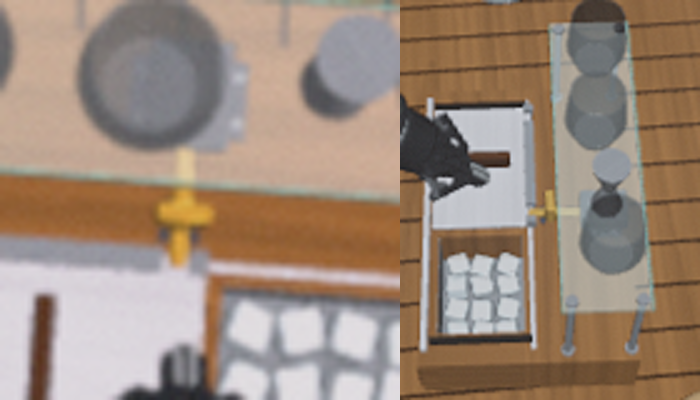

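Bolt is home: tab at row ≈212.6 (0 predicts 212.0, resting on the rail would be 208), nose in the notch. Joint 4 sits near its limit, so I'll ease it off before handing in.

>>> arm_command(
  gripper=[0,0,0],
  slide=[
    [0,0,1],
    [0,0,2],
    [0,0,2],
  ],
  turn=[
    [0,0,0],
    [0,0,0],
    [0,0,0],
  ],
)

```text
clock: 18.62
position: [0.5204, -0.0596, 0.2073]
tool_rot: [3.138, 0.7, 3.094]
force: [-0.0, 0.4, 0.5]
grip_width: 0.0
```

```bash
python3 - <<'E'
from h import *
from workcell import job_done
chest(); print(job_done())
E
```

```text
t 18.62 chest mm [-3.960e+01  2.000e-01  2.073e+02] F [-0.   0.4  0.5] w 0.0 z [ 0.644  0.004 -0.765] q [ 0.77  0.34 -0.93  2.42  2.15  0.38 -0.57]
the job is handed in; nothing more can be done
None
```

The ice chest cover is fully open and the bolt has sprung home to hold it there. I handed the job in at 18.6 s of the 58 s allowed.

- **First press:** I pressed the lock to its stop and it stayed caught. The wrist read about 27 N forward (31 N in all). The pictures put the tab about 15 mm back.
- **Cover:** I pushed it by its grip at about 3 N until the end stop, where the force rose to 16 N. It stopped within a millimetre or so of where the 161 mm travel predicted.
- **Second press:** I pressed the lock to its stop again and let it go. The wrist read about 31 N forward (37 N in all).

The last pictures show the bolt nose in the cover's other notch, with the tab at the position for a fully sprung-out bolt. The shelf's glasses and jigger looked unmoved. The last crops did not take in the bucket and press, but the arm stayed clear of both. The robot was touching nothing, with less than 1 N at the wrist.

None of the checks failed. Joint 4 came close to its 2.43 rad limit while backing away (2.43 as rounded in the reading), so I moved it to 2.42 before handing in.

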